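# Discard the spent settlement panel off the bench edge

### The arm

A 6-joint arm with a two-finger parallel gripper is mounted at the origin on the work surface. World frame = base frame: x ahead of the robot, y to its left, z up, the work surface at z = 0. Lengths are in m, angles in rad, forces in N, time in s.
With the tool pointing down it reaches from about 0.35 to 0.975 m from the base axis. Payload 4.9 kg.
Tool frame: the origin (TCP) lies midway between the tips of the shut fingers; the grasp point (between the pads) lies 19 mm behind it (hold_point_z is the distance from the TCP to the grasp point, in m); y points along the fingers, x is the direction in which the jaws open and shut, and the axes are right-handed (so a half turn about y gives the same grasp; the last joint's range is limited). The gripper opens to 85 mm and grips with 20 to 120 N. Pads are 22 mm wide; open, the fingers measure 114 mm over their backs; the gripper's body (76 mm by 85 mm) begins 54 mm behind the grasp point. The pads swing forward as they close: fully open they stand 13 mm farther back than shut.
Start: joints at [-1.405, 0.053, 1.613, -0, 1.476, -0.119], TCP at [0.176, -0.6, 0.231] pointing down, gripper open.
Joint ranges: [-3.01, 3.01], [-1.01, 2.22], [0.06, 2.58], [-1.02, 4.17], [0.09, 2.62], [-3.14, 3.14]. Speed limits (rad/s): [2.57, 2.57, 3.14, 3.14, 3.14, 3.14].

### API

Orientations are given as a unit quaternion [w, x, y, z].
In Python, from workcell import * gives the robot as it stands.
- The arm moves only by the tool servo_tool, never from a script. Its arguments are lists of equal length, an entry for each row: "hand": the closure, from 0 (fully open) to 1 (shut); "dp": the shift along the world's x, y, z in mm, a list of three; "angular": the turn, a rotation vector about the world's x, y, z in rad, a list of three. In form: {"hand": [hand, ...], "dp": [[x, y, z], ...], "angular": [[rx, ry, rz], ...]}. A call has 1 to 12 rows; each row is the pose to reach, as a shift and turn from the pose commanded when the call began; what a row does not reach only later rows make up. A row lasts 1/8 s, in which the tool goes at most 62.5 mm and 10.7 degrees, less where a joint would pass 70% of its speed; a pose out of reach is approached as far as the arm can. A call with a gripper value outside its range is refused whole. The fingers move at their own pace and stop on an object; the grip force is fixed at half the most. Time passes only in rows, so rows that repeat a pose let the fingers close. It gives the time, the measured TCP pose, the force and the opening at its end, in the units of the state.
- state(): the state, without advancing time (a new reading comes with each control period).
- capture(name): name is "side" or "top"; returns the picture (420x560x3 uint8, red, green, blue); there is no depth.
- camera_info(name): a dict with "intrinsics" (3x3 intrinsics, pixels), "dist" ([k1, k2, p1, p2, k3] as OpenCV has them; the pictures are not rectified), "origin" and "orientation" of the camera in the world. Camera axes: x right, y up, looking along -z (the intrinsics and any distortion apply to the point x, -y, -z); pixel columns grow to the right and rows downward; lengths in m; the calibration is good to about 2 mm. A picture is of the moment at which its call begins. camera_info takes no time and is no camera call.
- sign_off(): hands the job in, once; it reports no verdict.
The state is a dict: "t": time; "joint_pos": joint angles; "qvel": joint speeds; "joint_efforts": joint torques, N m; "eef_pos": TCP position; "eef_rot": TCP orientation; "wrist_force": force on the tool from outside, world axes, zero at the start; "ft_torque": the same for the moment, N m; "gripper_width": finger opening in m.
Only numpy, scipy, OpenCV 4.12 (cv2) and the standard library are available. Lean on these libraries where they do the work, as an engineer would, in place of code of your own. Each camera call takes 0.05 s, during which the arm holds its last target. There are 200 camera calls.

### The job

The orange, barnacle-spotted panel in the nest is spent: ease down onto its top and press lightly, slide it out through the nest's open side and across the bench without lifting it, then off the bench edge so that it drops into the red bin below. The panel is brittle: never press or push it with more than 20 N. Leave the white panel in its bay and everything else on the bench where it is.

Things in the scene. Friction and masses are not known exactly. Their poses are not given: they have to be found in the camera images.
- spent_panel: Orange panel with grey spots, 96 x 96 x 8 mm, 0.10 to 0.20 kg, loose, flat in one bay of the nest (which one varies). Origin: centre of its underside, top 8 mm above it; x, y along its edges, x towards the nest's open front. Too wide to grasp, 2 mm play to the walls: no finger fits beside or behind. Rigid: touch down slower than 5 mm/s. Smooth underside: a 5 N press drags it.
- good_panel: White test panel of the same size and mass in the other bay, same axes. To be left alone.
- nest: Fixed two-bay nest, 122 (x) by 224 mm (y), turned up to 0.2 rad. Origin: centre of its underside, on the bench; x points to the open front, 61 mm ahead. Floor 3 mm thick: a 3 mm step down to the bench at the front. Bays centred 52 mm to +y and -y, 1 mm ahead of origin. Walls, tops 12 mm above bench (1 mm above a panel): rear 12 mm thick, sides 10, between the bays 4.
- red_bin: Fixed open red bin below and beyond the bench edge, 220 (x) by 240 mm (y), 110 mm high, walls 5 mm, axes as the world's. Origin: centre of its underside, 170 mm below the bench top; the rim is 60 mm below the bench top.
- blue_bin: Fixed open blue bin of the same size and height beside the red one (which is left and which right varies). Not to be used.
- bench_edge (a point): Middle of the straight far edge of the bench, at bench-top height; the edge runs along y, and things slid past it in +x fall into the bin there.
- mug: Blue mug, 80 mm across, 90 mm high; origin under its middle. Bystander, at the side of the bench.
- jar: Amber jar, 68 mm across, 85 mm high; origin under its middle. Bystander, at the side of the bench.
- driver: Screwdriver lying on the bench; origin under its middle. Bystander, at the side of the bench.
- spanner: Spanner lying on the bench; origin under its middle. Bystander, at the side of the bench.
- bottle: White bottle, 60 mm across, 150 mm high; origin under its middle. Bystander, at the side of the bench.
- weight: Brass weight, 44 mm across, 40 mm high; origin under its middle. Bystander, at the side of the bench.
- block: Grey block, 60 x 40 x 30 mm; origin under its middle. Bystander, at the side of the bench.
There are look-alikes about, which are no part of the job. There is more than one size of the spent_panel; the one meant has the size given above.

How it is judged:
By the outcome, as a careful person would: the job done as asked, in the order asked, and still so for the second after the job is handed in, with the robot touching nothing.
It also fails if it takes over 72 s, if anything falls off the work surface, if the arm or the gripper's body presses on something with over 40 N, if the wrist force passes 120 N, or if a joint passes its speed limit or range.

## Working session

There is one attempt and no reset: what is moved stays moved. The work goes in short steps, Python scripts to look and compute and a tool call to move; the robot and the scene stay as the last step left them, time stands still between calls to the robot, and variables do not carry over. Pictures are saved under pics/ and viewed, about 8 in all and at most 12, crops included, and the job is handed in when it is done.

Besides the shell and the picture viewer there is one more tool, called as name(argument=value, ...), one argument or row to a line, values as JSON. servo_tool: Moves the arm, as the interface text tells. Its arguments: {"type":"object","properties":{"hand":{"type":"array"},"dp":{"type":"array"},"angular":{"type":"array"}},"required":["hand","dp","angular"]}

```bash
mkdir -p pics
python3 - <<'E'
from workcell import *
import cv2
for n in ("top","side"):
    cv2.imwrite(f"pics/{n}0.png",capture(n)[:,:,::-1]); print(n,camera_info(n))
print(state())
E
```

```text
top {'intrinsics': array([[442.16138697,   0.        , 284.28585013],
       [  0.        , 442.16138697, 202.66378   ],
       [  0.        ,   0.        ,   1.        ]]), 'dist': array([0.0136629, 0.       , 0.       , 0.       , 0.       ]), 'origin': array([0.44930138, 0.02916882, 1.08886382]), 'orientation': array([ 0.7167291 ,  0.02666707, -0.02508269, -0.69639006])}
side {'intrinsics': array([[494.93462376,   0.        , 283.91266022],
       [  0.        , 494.93462376, 207.37515825],
       [  0.        ,   0.        ,   1.        ]]), 'dist': array([0.04833533, 0.        , 0.        , 0.        , 0.        ]), 'origin': array([-0.16526611,  0.95441552,  0.89177553]), 'orientation': array([-0.28051604, -0.14208224,  0.41561842,  0.85345458])}
{'t': 0.1, 'joint_pos': array([-1.40498451e+00,  5.32967599e-02,  1.61413506e+00, -3.01739486e-05,
        1.47602270e+00, -1.19014059e-01]), 'qvel': array([-0.00039216, -0.00133302, -0.00313288, -0.00115226,  0.00030185,
        0.0006584 ]), 'joint_efforts': array([ 3.05841404e-04, -3.94900632e+01, -3.71364319e+01, -1.07892270e-04,
        3.86163840e-03, -3.00466809e-06]), 'eef_pos': array([ 0.17550949, -0.59926616,  0.23019522]), 'eef_rot': array([ 0.56635135, -0.56545782,  0.42445475, -0.42348762]), 'wrist_force': array([-0.13856451, -0.60810367, -0.39300831]), 'ft_torque': array([-0.01038732,  0.03222348,  0.03900044]), 'gripper_width': 0.08563754893032192}
```

View pics/top0.png

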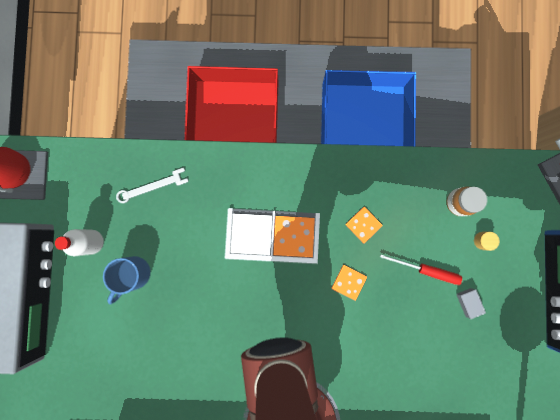

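View pics/side0.png

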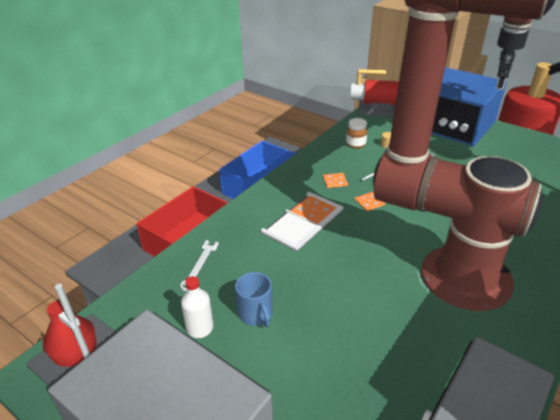

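The top view shows the nest around (273,235). The spent orange panel with grey spots is in the right (-y) bay at (295,237), and the white panel is in the left bay. The red bin is at (232,105) and the blue one at (368,107). The loose orange pieces at (363,225) and (349,283) are smaller look-alikes. The side view agrees with all of this. Next I'll measure.

```bash
cat > h.py <<'E'
from workcell import *
import cv2, numpy as np
from scipy.spatial.transform import Rotation as R
def ray(n,px,z):
    c=camera_info(n); p=cv2.undistortPoints(np.array(px,float).reshape(-1,1,2),c["intrinsics"],c["dist"]).reshape(-1,2)
    q=c["orientation"]; d=R.from_quat([q[1],q[2],q[3],q[0]]).apply(np.c_[p[:,0],-p[:,1],-np.ones(len(p))])
    o=c["origin"]; return (o+d*((z-o[2])/d[:,2])[:,None])[:,:2]
def quad(m):
    c=max(cv2.findContours(m,cv2.RETR_EXTERNAL,cv2.CHAIN_APPROX_NONE)[0],key=cv2.contourArea); return c.reshape(-1,2)
def rect(n,m,z):
    w=ray(n,quad(m),z); return cv2.minAreaRect((w*1000).astype(np.float32))
def orange(im,lo=(5,140,90),hi=(17,255,255)):
    return cv2.morphologyEx(cv2.inRange(cv2.cvtColor(im,cv2.COLOR_RGB2HSV),lo,hi),cv2.MORPH_CLOSE,np.ones((7,7)))
E
python3 - <<'E'
from h import *
im=cv2.imread("pics/top0.png")[:,:,::-1].copy()
m=orange(im); 
box=np.zeros_like(m); box[200:275,268:325]=1
print("panel top",rect("top",m*box,.011))
hsv=cv2.cvtColor(im,cv2.COLOR_RGB2HSV)
w=cv2.inRange(hsv,(0,0,120),(180,60,255)); b2=np.zeros_like(m); b2[195:275,215:330]=1
w=(w|m)*b2
print("nest",rect("top",w,.012))
# nest corners by eye, bins, edge, spanner
print("edge",ray("top",[[150,138],[250,141],[300,143],[450,149]],0))
print("bin rim outer",ray("top",[[187,68],[278,68],[323,72],[415,72]],-.06))
sp=cv2.inRange(hsv,(0,0,120),(180,60,255)); s=sp[160:205,105:195]
ys,xs=np.nonzero(s); print("spanner",xs.max()+105, ray("top",[[xs.max()+105,ys[xs.argmax()]+160]],0))
print("lookalike",ray("top",[[363,207],[346,225]],0))
cv2.imwrite("pics/z.png",cv2.resize(im[130:300,180:400],None,fx=3.5,fy=3.5,interpolation=cv2.INTER_CUBIC)[:,:,::-1])
E
```

```text
panel top ((447.7056579589844, 8.234325408935547), (95.83308410644531, 95.72046661376953), 88.49634552001953)
nest ((447.41107177734375, 60.173614501953125), (225.86627197265625, 123.07139587402344), 88.5364761352539)
edge [[ 0.68105983  0.37205806]
 [ 0.68079421  0.12268401]
 [ 0.67931993 -0.00209976]
 [ 0.67459717 -0.37501045]]
bin rim outer [[ 0.88512624  0.30201636]
 [ 0.89223304  0.0600407 ]
 [ 0.88471336 -0.05990388]
 [ 0.8912584  -0.30399247]]
spanner 188 [[0.57852878 0.27283289]]
lookalike [[ 0.52396821 -0.16156359]
 [ 0.4784197  -0.12051453]]
```

View pics/z.png

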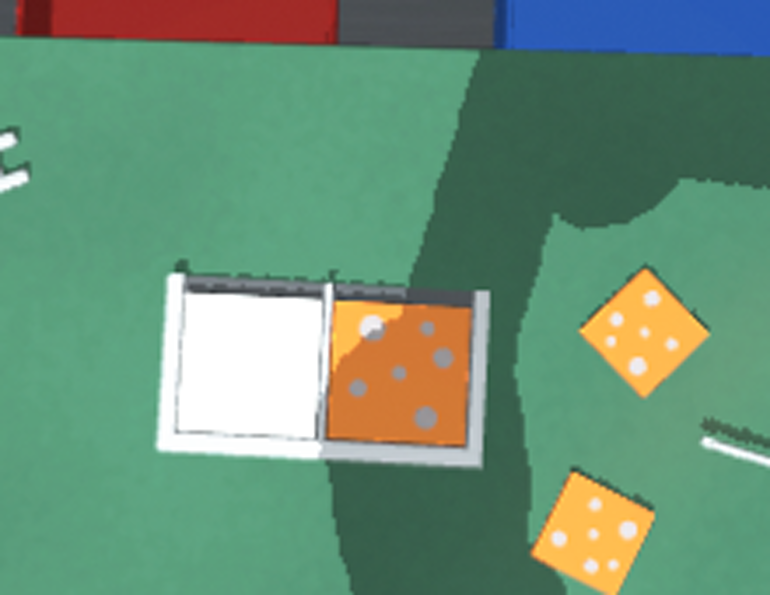

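The close crop confirms it: the orange panel is at crop (400,372), its front is open towards the bench edge, and the path to the red bin is clear of the spanner. The panel centre is about (448, 8) mm with yaw about -0.026, and the edge is at x≈679. The red bin spans y 60..302 mm. I'll shut the fingers and approach a point 25 mm behind the panel centre.

servo_tool(
  hand=[1,1,1,1,1,1,1,1,1,1,1,1],
  dp=[
    [20,50,0],
    [41,101,0],
    [62,152,0],
    [82,203,0],
    [103,254,0],
    [124,305,0],
    [145,356,0],
    [165,407,0],
    [186,458,0],
    [207,509,0],
    [228,560,-20],
    [247,609,-40],
  ],
  angular=[
    [0,0,-0.05],
    [0,0,-0.1],
    [0,0,-0.15],
    [0,0,-0.2],
    [0,0,-0.25],
    [0,0,-0.31],
    [0,0,-0.31],
    [0,0,-0.31],
    [0,0,-0.31],
    [0,0,-0.31],
    [0,0,-0.31],
    [0,0,-0.31],
  ],
)

```text
t: 1.6
eef_pos: [0.423, 0.0111, 0.1909]
eef_rot: [-0.494, 0.494, -0.506, 0.507]
wrist_force: [-0.0, -1.2, 0.9]
gripper_width: -0.0
```

servo_tool(
  hand=[1,1,1,1,1,1,1,1],
  dp=[
    [0,0,-40],
    [0,0,-80],
    [0,0,-120],
    [0,0,-145],
    [0,0,-155],
    [0,0,-160],
    [0,0,-160],
    [0,0,-160],
  ],
  angular=[
    [0,0,0],
    [0,0,0],
    [0,0,0],
    [0,0,0],
    [0,0,0],
    [0,0,0],
    [0,0,0],
    [0,0,0],
  ],
)

```text
t: 2.6
eef_pos: [0.4236, 0.009, 0.0325]
eef_rot: [-0.494, 0.493, -0.506, 0.507]
wrist_force: [-0.3, 1.0, -0.8]
gripper_width: 0.0001
```

servo_tool(
  hand=[1,1,1,1,1,1,1,1,1,1,1,1],
  dp=[
    [0,0,-7],
    [0,0,-12],
    [0,0,-14],
    [0,0,-14.5],
    [0,0,-15],
    [0,0,-15.5],
    [0,0,-16],
    [0,0,-16.5],
    [0,0,-17],
    [0,0,-17.5],
    [0,0,-18],
    [0,0,-18.5],
  ],
  angular=[
    [0,0,0],
    [0,0,0],
    [0,0,0],
    [0,0,0],
    [0,0,0],
    [0,0,0],
    [0,0,0],
    [0,0,0],
    [0,0,0],
    [0,0,0],
    [0,0,0],
    [0,0,0],
  ],
)

```text
t: 4.1
eef_pos: [0.4226, 0.0092, 0.0128]
eef_rot: [-0.494, 0.494, -0.506, 0.506]
wrist_force: [-0.4, -0.7, 0.1]
gripper_width: 0.0
```

Run:
```python
from h import *
im=capture("side"); print(state()["wrist_force"],state()["eef_pos"])
cv2.imwrite("pics/s1.png",cv2.resize(im[150:270,230:400],None,fx=4,fy=4)[:,:,::-1])
```

```text
[ 0.51916723 -0.6447774  -0.03321119] [0.42254569 0.0091986  0.01271384]
```

View pics/s1.png

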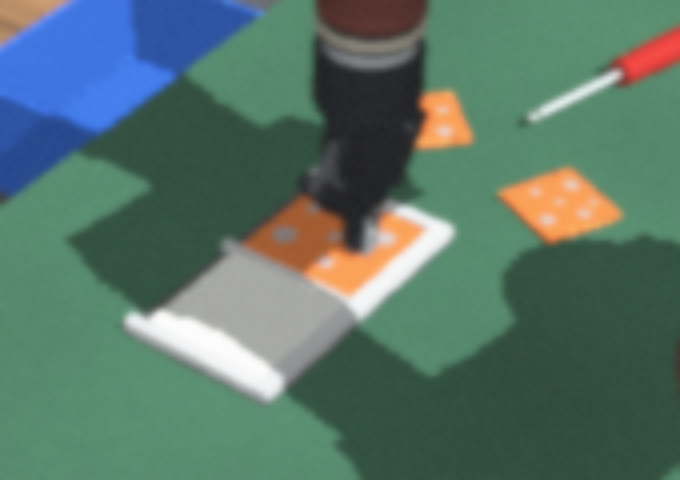

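The fingertip at crop (360,245) is over the orange panel, clear of the rear and side walls. I'll go on down at 3 mm/s.

servo_tool(
  hand=[1,1,1,1,1,1],
  dp=[
    [0,0,-0.4],
    [0,0,-0.8],
    [0,0,-1.2],
    [0,0,-1.6],
    [0,0,-1.8],
    [0,0,-1.8],
  ],
  angular=[
    [0,0,0],
    [0,0,0],
    [0,0,0],
    [0,0,0],
    [0,0,0],
    [0,0,0],
  ],
)

```text
t: 4.9
eef_pos: [0.4227, 0.0092, 0.0111]
eef_rot: [-0.494, 0.494, -0.506, 0.506]
wrist_force: [-0.3, 0.2, -0.0]
gripper_width: 0.0002
```

servo_tool(
  hand=[1,1,1,1],
  dp=[
    [0,0,-0.2],
    [0,0,-0.4],
    [0,0,-0.5],
    [0,0,-0.5],
  ],
  angular=[
    [0,0,0],
    [0,0,0],
    [0,0,0],
    [0,0,0],
  ],
)

```text
t: 5.4
eef_pos: [0.423, 0.0091, 0.011]
eef_rot: [-0.494, 0.494, -0.506, 0.506]
wrist_force: [-1.6, 0.5, 4.8]
gripper_width: -0.0002
```

Contact at 11.0 mm with about 5 N. I'll add a little and start a slow drag.

servo_tool(
  hand=[1,1,1,1,1,1,1,1],
  dp=[
    [0,0,-0.2],
    [0,0,-0.2],
    [1,0,-0.2],
    [3,-0.1,-0.2],
    [6,-0.2,-0.2],
    [10,-0.3,-0.2],
    [15,-0.4,-0.2],
    [20,-0.5,-0.2],
  ],
  angular=[
    [0,0,0],
    [0,0,0],
    [0,0,0],
    [0,0,0],
    [0,0,0],
    [0,0,0],
    [0,0,0],
    [0,0,0],
  ],
)

```text
t: 6.4
eef_pos: [0.4433, 0.0086, 0.011]
eef_rot: [-0.494, 0.493, -0.506, 0.507]
wrist_force: [-1.6, 0.6, 6.2]
gripper_width: 0.0
```

Run:
```python
from h import *
im=capture("side"); print(state()["wrist_force"],state()["eef_pos"])
cv2.imwrite("pics/s2.png",cv2.resize(im[150:270,230:400],None,fx=4,fy=4)[:,:,::-1])
```

```text
[ 0.67393042 -0.58138063  3.49132257] [0.44399118 0.00849046 0.0110426 ]
```

View pics/s2.png

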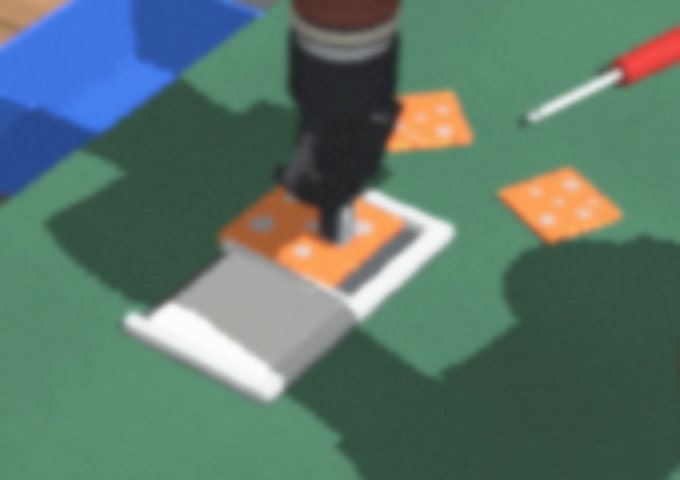

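The panel moved with the finger: a dark gap now shows at its rear, at crop (385,265). I'll continue to just short of the step.

servo_tool(
  hand=[1,1,1,1,1,1,1,1,1,1],
  dp=[
    [2,0,-0.15],
    [6,-0.1,-0.15],
    [12,-0.3,-0.15],
    [18,-0.4,-0.15],
    [24,-0.6,-0.15],
    [30,-0.8,-0.15],
    [36,-0.9,-0.15],
    [42,-1.1,-0.15],
    [46,-1.2,-0.15],
    [48,-1.2,-0.15],
  ],
  angular=[
    [0,0,0],
    [0,0,0],
    [0,0,0],
    [0,0,0],
    [0,0,0],
    [0,0,0],
    [0,0,0],
    [0,0,0],
    [0,0,0],
    [0,0,0],
  ],
)

```text
t: 7.7
eef_pos: [0.4913, 0.0074, 0.011]
eef_rot: [-0.494, 0.494, -0.506, 0.507]
wrist_force: [-1.4, -0.1, 8.1]
gripper_width: 0.0001
```

servo_tool(
  hand=[1,1,1,1,1,1,1,1],
  dp=[
    [2,0,0],
    [5,-0.1,0],
    [8,-0.2,0],
    [11,-0.3,0],
    [14,-0.4,0],
    [16,-0.4,0],
    [18,-0.4,0],
    [18,-0.4,0],
  ],
  angular=[
    [0,0,0],
    [0,0,0],
    [0,0,0],
    [0,0,0],
    [0,0,0],
    [0,0,0],
    [0,0,0],
    [0,0,0],
  ],
)

```text
t: 8.7
eef_pos: [0.5095, 0.007, 0.0111]
eef_rot: [-0.494, 0.493, -0.506, 0.507]
wrist_force: [-1.0, -0.2, 6.0]
gripper_width: -0.0001
```

servo_tool(
  hand=[1,1,1,1,1],
  dp=[
    [2,0,-0.1],
    [4,-0.1,-0.2],
    [6,-0.2,-0.3],
    [8,-0.2,-0.3],
    [8,-0.2,-0.3],
  ],
  angular=[
    [0,0,0],
    [0,0,0],
    [0,0,0],
    [0,0,0],
    [0,0,0],
  ],
)

```text
t: 9.32
eef_pos: [0.5175, 0.0068, 0.0108]
eef_rot: [-0.494, 0.493, -0.506, 0.507]
wrist_force: [-0.3, 0.9, 6.5]
gripper_width: -0.0001
```

servo_tool(
  hand=[1,1,1,1,1,1],
  dp=[
    [2,0,-0.1],
    [4,-0.1,-0.2],
    [6,-0.2,-0.3],
    [8,-0.2,-0.4],
    [9,-0.2,-0.4],
    [9,-0.2,-0.4],
  ],
  angular=[
    [0,0,0],
    [0,0,0],
    [0,0,0],
    [0,0,0],
    [0,0,0],
    [0,0,0],
  ],
)

```text
t: 10.07
eef_pos: [0.5264, 0.0065, 0.0105]
eef_rot: [-0.494, 0.493, -0.506, 0.507]
wrist_force: [-1.6, 0.3, 7.4]
gripper_width: 0.0
```

servo_tool(
  hand=[1,1,1,1,1,1],
  dp=[
    [2,0,-0.1],
    [4,-0.1,-0.2],
    [6,-0.2,-0.2],
    [8,-0.2,-0.3],
    [10,-0.2,-0.3],
    [10,-0.2,-0.3],
  ],
  angular=[
    [0,0,0],
    [0,0,0],
    [0,0,0],
    [0,0,0],
    [0,0,0],
    [0,0,0],
  ],
)

```text
t: 10.82
eef_pos: [0.5355, 0.0065, 0.0088]
eef_rot: [0.494, -0.494, 0.506, -0.506]
wrist_force: [-0.6, 0.6, -0.8]
gripper_width: -0.0001
```

Run:
```python
from h import *
im=capture("side"); print(state()["wrist_force"],state()["eef_pos"])
cv2.imwrite("pics/s3.png",cv2.resize(im[150:270,200:370],None,fx=4,fy=4)[:,:,::-1])
```

```text
[0.16918063 0.2968082  0.17988299] [0.53544122 0.00650853 0.00887788]
```

View pics/s3.png

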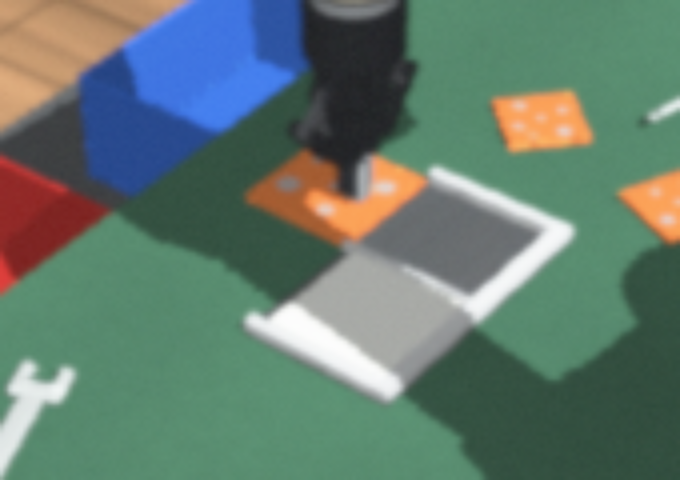

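The panel has dropped off the step onto the bench, with its rear edge just past the nest front at crop (390,215). I'll press again slowly.

servo_tool(
  hand=[1,1,1,1,1,1],
  dp=[
    [0,0,-0.3],
    [0,0,-0.6],
    [0,0,-0.9],
    [0,0,-1.1],
    [0,0,-1.3],
    [0,0,-1.3],
  ],
  angular=[
    [0,0,0],
    [0,0,0],
    [0,0,0],
    [0,0,0],
    [0,0,0],
    [0,0,0],
  ],
)

```text
t: 11.62
eef_pos: [0.5357, 0.0065, 0.0081]
eef_rot: [-0.494, 0.494, -0.506, 0.506]
wrist_force: [-0.9, 0.5, 2.0]
gripper_width: 0.0001
```

servo_tool(
  hand=[1,1,1,1,1,1,1,1,1],
  dp=[
    [0,0,-0.3],
    [0,0,-0.5],
    [0,0,-0.5],
    [1,0,-0.5],
    [4,0,-0.5],
    [8,0,-0.5],
    [12,0,-0.5],
    [15,0,-0.5],
    [15,0,-0.5],
  ],
  angular=[
    [0,0,0],
    [0,0,0],
    [0,0,0],
    [0,0,0],
    [0,0,0],
    [0,0,0],
    [0,0,0],
    [0,0,0],
    [0,0,0],
  ],
)

```text
t: 12.75
eef_pos: [0.5516, 0.0064, 0.0081]
eef_rot: [-0.494, 0.493, -0.506, 0.507]
wrist_force: [-0.2, 0.6, 5.2]
gripper_width: 0.0001
```

servo_tool(
  hand=[1,1,1,1,1,1,1,1,1,1,1,1],
  dp=[
    [0,1,-0.1],
    [0,4,-0.1],
    [1,9,-0.1],
    [1,15,-0.1],
    [2,22,-0.1],
    [2,29,-0.1],
    [3,36,-0.1],
    [3,43,-0.1],
    [4,50,-0.1],
    [4,56,-0.1],
    [5,60,-0.1],
    [5,60,-0.1],
  ],
  angular=[
    [0,0,0],
    [0,0,0],
    [0,0,0],
    [0,0,0],
    [0,0,0],
    [0,0,0],
    [0,0,0],
    [0,0,0],
    [0,0,0],
    [0,0,0],
    [0,0,0],
    [0,0,0],
  ],
)

```text
t: 14.25
eef_pos: [0.5564, 0.0667, 0.008]
eef_rot: [-0.494, 0.493, -0.506, 0.507]
wrist_force: [0.8, 0.5, 5.7]
gripper_width: 0.0002
```

Run:
```python
from h import *
im=capture("top"); print(state()["wrist_force"],state()["eef_pos"])
cv2.imwrite("pics/t4.png",cv2.resize(im[100:270,180:340],None,fx=3.5,fy=3.5)[:,:,::-1])
```

```text
[-0.5475196  -0.58793397  6.01214133] [0.55644088 0.06672792 0.00803739]
```

View pics/t4.png

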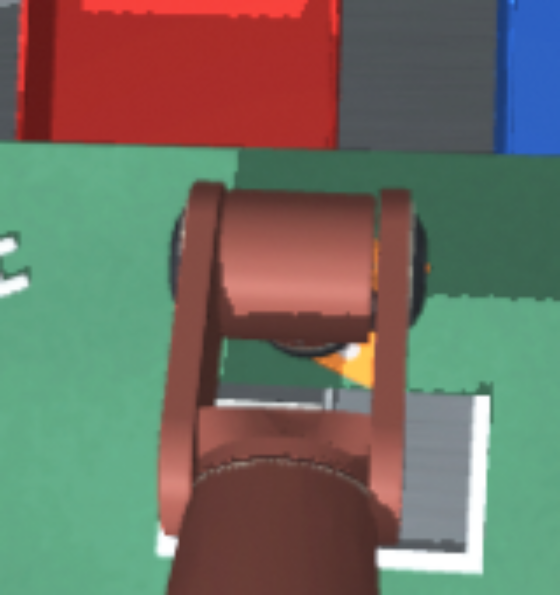

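The arm hides most of the panel from above. The visible bits at crop (350,365) and (428,267) suggest it lagged or turned, so I'll check from the side.

Run:
```python
from h import *
im=capture("side")
cv2.imwrite("pics/s4.png",cv2.resize(im[150:270,180:350],None,fx=4,fy=4)[:,:,::-1])
```

```text
(no output)
```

View pics/s4.png

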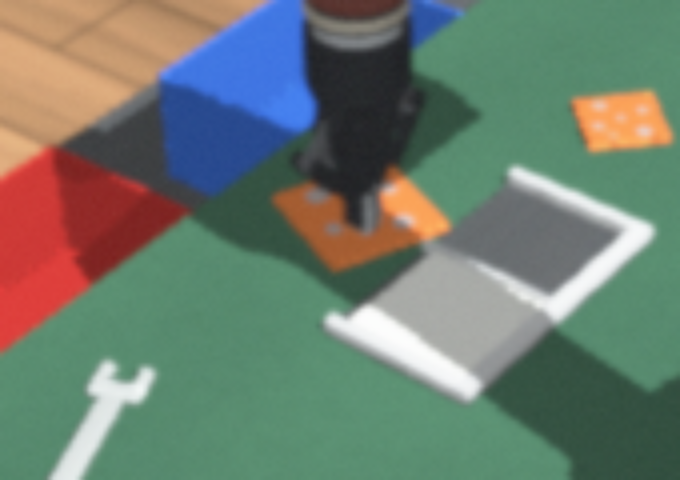

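The panel has turned about the finger, but it's still on the bench and clear of the nest. I'll compute its pose from the corners at crop (275,198), (337,270), (450,230) and (395,168).

Run:
```python
from h import *
p=ray("side",[[248.8,199.5],[264.3,217.5],[292.5,207.5],[278.8,192]],.008); print(p.round(3),p.mean(0))
for i in range(4): d=p[(i+1)%4]-p[i]; print(np.hypot(*d).round(3),np.degrees(np.arctan2(d[1],d[0])).round(1))
print(state()["eef_pos"])
```

```text
[[ 0.626  0.079]
 [ 0.536  0.118]
 [ 0.499  0.034]
 [ 0.577 -0.003]] [0.55965591 0.05697711]
0.098 156.4
0.092 -114.1
0.087 -25.6
0.096 59.1
[0.5564608  0.06671489 0.00807037]
```

Run:
```python
from h import *
print("side nest front",ray("side",[[262,229.5],[308.8,193]],.012).round(3))
im=cv2.imread("pics/t4.png"); m=orange(im[:,:,::-1].copy(),(5,120,80),(22,255,255)); m[:230]=0
q=np.argwhere(m[:,340:]>0); ys,xs=q[:,0],q[:,1]+340
f=lambda x,y:(180+x/3.5,100+y/3.5)
for i in (ys.argmax(),xs.argmax(),ys.argmin()): print((xs[i],ys[i]),ray("top",[f(xs[i],ys[i])],.008).round(3))
```

```text
side nest front [[ 0.506  0.167]
 [ 0.498 -0.048]]
(np.int64(346), np.int64(594)) [[0.365 0.041]]
(np.int64(429), np.int64(266)) [[ 0.596 -0.01 ]]
(np.int64(382), np.int64(230)) [[0.62  0.023]]
```

Allowing for the side-view bias, the panel centre is about (569,56) mm with yaw about -24°, and its rear corner is near the nest front. I'll lift the finger and re-press on the leading (+y) side so that the panel trails stably.

servo_tool(
  hand=[1,1,1,1,1,1,1,1,1,1,1,1],
  dp=[
    [0,0,3],
    [0,0,7],
    [10,9,7],
    [19,17,7],
    [19,17,7],
    [19,17,4],
    [19,17,2],
    [19,17,1.6],
    [19,17,1.2],
    [19,17,0.8],
    [19,17,0.4],
    [19,17,0.1],
  ],
  angular=[
    [0,0,0],
    [0,0,0],
    [0,0,0],
    [0,0,0],
    [0,0,0],
    [0,0,0],
    [0,0,0],
    [0,0,0],
    [0,0,0],
    [0,0,0],
    [0,0,0],
    [0,0,0],
  ],
)

```text
t: 15.85
eef_pos: [0.575, 0.0835, 0.008]
eef_rot: [-0.494, 0.494, -0.506, 0.506]
wrist_force: [-1.9, -0.3, 5.1]
gripper_width: -0.0002
```

servo_tool(
  hand=[1,1,1],
  dp=[
    [0,0,-0.1],
    [0,0,-0.2],
    [0,0,-0.2],
  ],
  angular=[
    [0,0,0],
    [0,0,0],
    [0,0,0],
  ],
)

```text
t: 16.23
eef_pos: [0.5752, 0.0835, 0.008]
eef_rot: [-0.494, 0.493, -0.506, 0.507]
wrist_force: [-2.2, -0.0, 5.8]
gripper_width: 0.0001
```

servo_tool(
  hand=[1,1,1,1,1,1,1,1,1,1,1,1],
  dp=[
    [1,0,-0.1],
    [4,1,-0.1],
    [8,3,-0.1],
    [12,7,-0.1],
    [15,12,-0.1],
    [17,18,-0.1],
    [18,25,-0.1],
    [19,32,-0.1],
    [20,39,-0.1],
    [21,46,-0.1],
    [22,53,-0.1],
    [23,60,-0.1],
  ],
  angular=[
    [0,0,0],
    [0,0,0],
    [0,0,0],
    [0,0,0],
    [0,0,0],
    [0,0,0],
    [0,0,0],
    [0,0,0],
    [0,0,0],
    [0,0,0],
    [0,0,0],
    [0,0,0],
  ],
)

```text
t: 17.73
eef_pos: [0.5987, 0.1436, 0.0081]
eef_rot: [-0.494, 0.493, -0.506, 0.507]
wrist_force: [-0.3, -1.7, 5.6]
gripper_width: -0.0001
```

servo_tool(
  hand=[1,1,1,1,1,1,1,1,1,1,1,1],
  dp=[
    [0,6,0],
    [0,12,0],
    [0,18,0],
    [1,24,0],
    [1,30,0],
    [1,36,0],
    [1,42,0],
    [2,48,0],
    [2,53,0],
    [2,57,0],
    [2,60,0],
    [2,60,0],
  ],
  angular=[
    [0,0,0],
    [0,0,0],
    [0,0,0],
    [0,0,0],
    [0,0,0],
    [0,0,0],
    [0,0,0],
    [0,0,0],
    [0,0,0],
    [0,0,0],
    [0,0,0],
    [0,0,0],
  ],
)

```text
t: 19.23
eef_pos: [0.6006, 0.204, 0.0081]
eef_rot: [-0.494, 0.493, -0.506, 0.507]
wrist_force: [-0.4, 0.6, 6.6]
gripper_width: 0.0004
```

Run:
```python
from h import *
im=capture("side"); print(state()["wrist_force"],state()["eef_pos"])
cv2.imwrite("pics/s5.png",cv2.resize(im[150:270,150:320],None,fx=4,fy=4)[:,:,::-1])
```

```text
[0.13866572 0.01658585 5.00741272] [0.60060645 0.20393594 0.00806372]
```

View pics/s5.png

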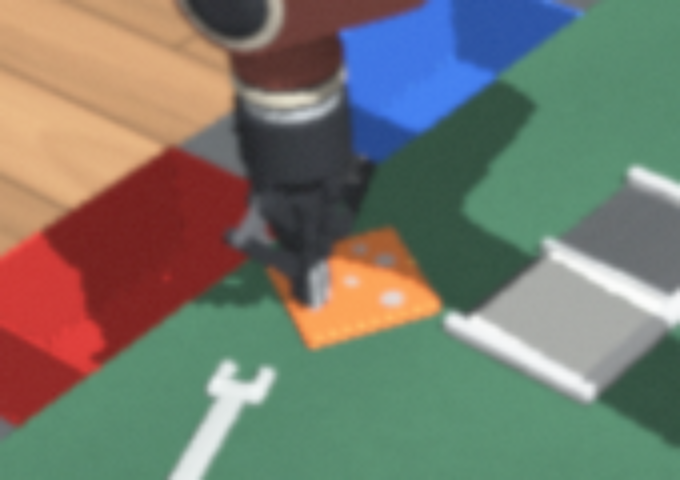

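The panel followed. Its corners are at crop (315,348), (441,303) and (393,228), and the finger is at its left edge, clear of the spanner. I'll compute its pose.

Run:
```python
from h import *
p=ray("side",[[228.75,237],[260.25,225.75],[248.25,207]],.008)+[.006,.003]; print(p.round(3),"centre",((p[0]+p[2])/2).round(3))
for i in range(2): d=p[i+1]-p[i]; print(np.hypot(*d).round(3),np.degrees(np.arctan2(d[1],d[0])).round(1))
```

```text
[[0.568 0.243]
 [0.529 0.156]
 [0.61  0.111]] centre [0.589 0.177]
0.095 -114.3
0.093 -29.2
```

The centre is about (590,177) mm, well inside the red bin's y range. I'll re-press at the centre and drag it straight to the edge.

servo_tool(
  hand=[1,1,1,1,1,1,1,1,1,1,1,1],
  dp=[
    [0,0,3],
    [0,0,7],
    [-5,-13,7],
    [-11,-27,7],
    [-11,-27,7],
    [-11,-27,4],
    [-11,-27,2],
    [-11,-27,1.6],
    [-11,-27,1.2],
    [-11,-27,0.8],
    [-11,-27,0.4],
    [-11,-27,0],
  ],
  angular=[
    [0,0,0],
    [0,0,0],
    [0,0,0],
    [0,0,0],
    [0,0,0],
    [0,0,0],
    [0,0,0],
    [0,0,0],
    [0,0,0],
    [0,0,0],
    [0,0,0],
    [0,0,0],
  ],
)

```text
t: 20.78
eef_pos: [0.5892, 0.1767, 0.0081]
eef_rot: [-0.494, 0.493, -0.506, 0.506]
wrist_force: [-2.5, -0.6, 6.3]
gripper_width: -0.0001
```

servo_tool(
  hand=[1,1,1,1,1,1,1,1,1,1,1,1],
  dp=[
    [0,0,0],
    [2,0,0],
    [6,0,0],
    [12,0,0],
    [19,0,0],
    [27,0,0],
    [35,0,0],
    [43,0,0],
    [51,0,0],
    [60,0,0],
    [67,0,0],
    [70,0,0],
  ],
  angular=[
    [0,0,0],
    [0,0,0],
    [0,0,0],
    [0,0,0],
    [0,0,0],
    [0,0,0],
    [0,0,0],
    [0,0,0],
    [0,0,0],
    [0,0,0],
    [0,0,0],
    [0,0,0],
  ],
)

```text
t: 22.28
eef_pos: [0.6595, 0.1766, 0.008]
eef_rot: [-0.494, 0.493, -0.506, 0.507]
wrist_force: [-1.9, 0.1, 7.5]
gripper_width: -0.0001
```

Run:
```python
from h import *
im=capture("side"); print(state()["wrist_force"],state()["eef_pos"])
cv2.imwrite("pics/s6.png",cv2.resize(im[150:270,150:320],None,fx=4,fy=4)[:,:,::-1])
```

```text
[-1.25772945 -0.5706215   5.23312171] [0.65981931 0.17660599 0.00805751]
```

View pics/s6.png

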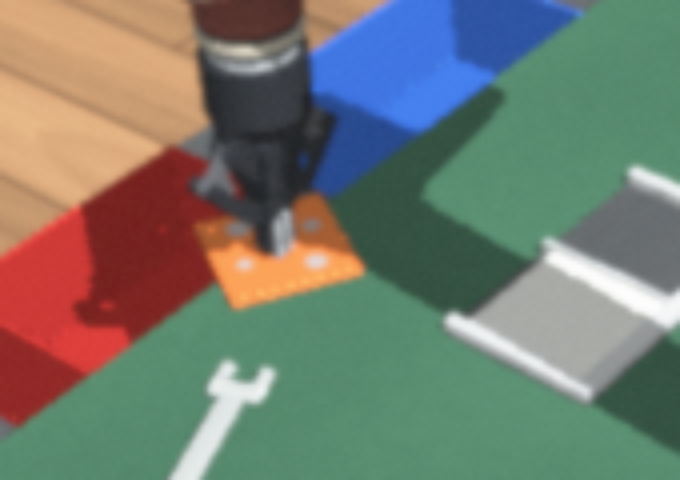

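The finger at crop (280,255) sits at the panel's centre, with the front part already over the edge above the red bin. I'll re-press 28 mm behind the centre for the last stretch.

servo_tool(
  hand=[1,1,1,1,1,1,1,1,1,1,1,1],
  dp=[
    [0,0,3],
    [0,0,7],
    [-14,0,7],
    [-28,0,7],
    [-28,0,7],
    [-28,0,4],
    [-28,0,2],
    [-28,0,1.6],
    [-28,0,1.2],
    [-28,0,0.8],
    [-28,0,0.4],
    [-28,0,0],
  ],
  angular=[
    [0,0,0],
    [0,0,0],
    [0,0,0],
    [0,0,0],
    [0,0,0],
    [0,0,0],
    [0,0,0],
    [0,0,0],
    [0,0,0],
    [0,0,0],
    [0,0,0],
    [0,0,0],
  ],
)

```text
t: 23.82
eef_pos: [0.6312, 0.1766, 0.0081]
eef_rot: [-0.494, 0.493, -0.506, 0.506]
wrist_force: [-0.9, 0.1, 5.8]
gripper_width: 0.0001
```

servo_tool(
  hand=[1,1,1,1,1,1,1,1,1,1,1],
  dp=[
    [0,0,0],
    [2,0,0],
    [5,0,0],
    [9,0,0],
    [14,0,0],
    [19,0,0],
    [24,0,0],
    [29,0,0],
    [34,0,0],
    [38,0,0],
    [40,0,0],
  ],
  angular=[
    [0,0,0],
    [0,0,0],
    [0,0,0],
    [0,0,0],
    [0,0,0],
    [0,0,0],
    [0,0,0],
    [0,0,0],
    [0,0,0],
    [0,0,0],
    [0,0,0],
  ],
)

```text
t: 25.2
eef_pos: [0.6714, 0.1767, 0.0081]
eef_rot: [-0.494, 0.493, -0.506, 0.506]
wrist_force: [-1.8, -0.7, 6.8]
gripper_width: 0.0001
```

servo_tool(
  hand=[1,1,1,1,1,1,1,1,1,1],
  dp=[
    [0,0,10],
    [-10,0,40],
    [-30,0,80],
    [-60,0,120],
    [-100,0,150],
    [-140,0,150],
    [-180,0,150],
    [-180,0,150],
    [-180,0,150],
    [-180,0,150],
  ],
  angular=[
    [0,0,0],
    [0,0,0],
    [0,0,0],
    [0,0,0],
    [0,0,0],
    [0,0,0],
    [0,0,0],
    [0,0,0],
    [0,0,0],
    [0,0,0],
  ],
)

```text
t: 26.45
eef_pos: [0.4916, 0.1764, 0.1573]
eef_rot: [-0.494, 0.493, -0.506, 0.506]
wrist_force: [0.3, 0.8, 0.7]
gripper_width: -0.0004
```

Run:
```python
from h import *
a=capture("side");b=capture("top"); print(state()["wrist_force"],state()["eef_pos"])
cv2.imwrite("pics/e.png",np.hstack([cv2.resize(a,(400,300)),cv2.resize(b,(400,300))])[:,:,::-1])
```

```text
[ 0.02024876  0.44250683 -0.14559988] [0.49143529 0.17643167 0.15716182]
```

View pics/e.png

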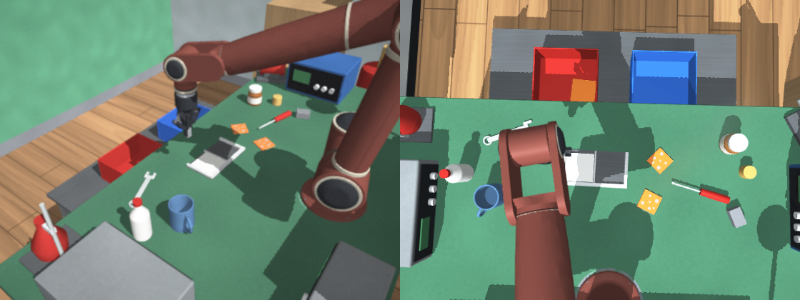

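The panel lies inside the red bin, at (583,90) in the right half of the picture. The white panel and the bystanders are in place, and the gripper is free in the air. I'll hand in.

```bash
python3 -c "
from workcell import *
print(sign_off())"
```

```text
the job is handed in; nothing more can be done
None
```

The spent orange panel is in the red bin, and I handed the job in at about 26.5 s of the 72 s allowed. I pressed lightly on its top, slid it out through the nest's open front and across the bench, then dragged it over the edge so it tipped in.

- **Forces:** the press read about 5–8 N whenever I checked, against the 20 N limit. I only have readings at the end of each move, so I can't rule out brief peaks in between.
- **Turned panel:** it turned about 25° under the finger during the sideways slide, and one rear corner came close to the nest front, possibly touching it. I lifted the finger and pressed again at better spots three times; the panel itself was never lifted.
- **Last pictures:** they show the panel in the red bin and the gripper clear with almost no force on it. The white panel and the other objects look unmoved, though I judged that by eye rather than measuring it.
- **Disagreement:** the side camera read positions about 5–7 mm short in x compared with the top camera, and I corrected for that.

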